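Let the hold-down arm of a ratchet fixture down onto a case half

TASK

On the bench stands a small hold-down fixture with a black case half lying in its bed; its arm is kept up by a ratchet. With the fingertips only, first press the pawl's thumb tab right down to free the ratchet, then push the arm down past its teeth until its rubber pad rests on the case half, and move clear. Do not force the arm while the pawl is still in the teeth, do not raise the arm, and do not grip, lift or shift the case half or the bottle, spool and screwdriver standing around.

Things in the scene. Friction and masses are not known exactly. Their poses are not given: they have to be found in the camera images.
- fixture: Fixed hold-down fixture. Origin on the bench top directly under the arm's hinge; x runs level from the hinge along the arm towards the bed, z up, y across. Grey base plate 8 mm thick: bed from x = +30 to +187 mm, 172 mm wide in y; narrow tail from x = -115 to +30 mm, 70 mm wide. Two low aluminium cheeks (to 82 mm high, x within 25 mm) carry the arm hinge, two aluminium posts at x = -65 mm (to 102 mm high) carry the pawl. Corner stops 6 mm high keep the case half in the bed.
- hinge_axis (a point): Centre of the arm's hinge, 55 mm above the bench over the fixture's origin; the hinge axis is the fixture's y axis.
- swing_arm (a joint): Angle of the hold-down arm in rad, growing as the arm goes down: 0 to 0.08 at the start (raised about 0.7 rad above level, the ratchet stopping it at about 0.10 while the pawl is in), 0.75 level with its pad just touching the case half, stop at 0.765. It stays where it is left (hinge friction; once the ratchet is free about 2 to 4 N down on the push plate moves it). Negative means raised further.
- push_plate (a point): Centre of the top of the black ribbed rubber push plate on the free end of the arm, 80 mm long along the arm by 34 mm wide. It lies 129 mm out from the hinge along the arm and 14 mm above the arm's centre line. It faces straight up when the arm is level (then 69 mm above the bench), and leans back towards the hinge side while the arm is raised. Its x axis runs outward along the arm.
- pad (a point): Centre of the underside of the round rubber pad, 28 mm across, below the end of the arm: 130 mm out from the hinge along the arm and 29 mm below its centre line (26 mm above the bench, on the case half, when the arm is level).
- pawl (a joint): Angle of the pawl in rad: 0 engaged in the teeth, 0.28 thumb tab fully down (stop); the nose clears the teeth from about 0.12. See-saw pawl that stays where it is left: no spring brings it back. About 4 N on the tab moves it.
- thumb_tab (a point): Centre of the top of the pawl's black ribbed thumb tab, 32 mm (along fixture x) by 36 mm, at fixture x = -110 mm, 100 mm above the bench when engaged; it sinks about 12 mm straight down when pressed. Nothing of the fixture stands above it.
- case_c (a point): Centre of the loose black case half, 98 mm along fixture x by 150 mm along fixture y by 18 mm high, lying flat in the bed (its top 26 mm above the bench), centred at fixture x = +130 mm.
- bottle_c (a point): Centre of a loose small bottle, 37 mm across and 92 mm high, standing on the bench beside the tail of the fixture; leave alone.
- spool_c (a point): Centre of a loose reel of solder wire, 52 mm across and 33 mm high, lying flat on the bench beside the tail of the fixture; leave alone.
- driver_c (a point): Centre of a loose screwdriver, 170 mm long and 16 mm thick, lying on the bench beside the bed; leave alone.

How it is judged:
By the outcome, as a careful person would: the job done as asked, in the order asked, and still so for the second after the job is handed in, with the robot touching nothing.
It also fails if it takes over 38 s, if anything falls off the work surface, if the arm or the gripper's body presses on something with over 40 N, if the wrist force passes 120 N, or if a joint passes its speed limit or range.

ROBOT

A 7-joint arm with a two-finger parallel gripper is mounted at the origin on a cart in front of the work surface, level with it; the furniture and walls round the work are solid. World frame = base frame: x ahead of the robot, y to its left, z up, the work surface at z = 0. Lengths are in m, angles in rad, forces in N, time in s.
With the tool pointing down it reaches from about 0.425 to 0.925 m from the base axis. Payload 6.8 kg.
Tool frame: the origin (TCP) lies at the centre of the arm's flange, where the gripper is bolted on; the fingertips stand 173 mm ahead of it and the grasp point (between the pads) lies 155 mm ahead of it; z points along the fingers, y is the direction in which the jaws open and shut (so a half turn about z gives the same grasp; the last joint's range is limited). The gripper opens to 85 mm and grips with 20 to 120 N. Pads are 22 mm wide; open, the fingers measure 114 mm over their backs; the gripper's body (76 mm by 85 mm) begins 54 mm behind the grasp point. The pads swing forward as they close: fully open they stand 13 mm farther back than shut.
Start: joints at [1.01, 0.477, 0.022, 1.555, -0.011, 1.109, -0.083], TCP at [0.295, -0.607, 0.405] pointing down, gripper open.
Joint ranges: [-2.96, 2.96], [-0.34, 2.1], [-1.41, 1.46], [0.24, 2.44], [-1.37, 4.51], [0.17, 1.92], [-2.96, 2.96]. Speed limits (rad/s): [2.39, 2.39, 3.14, 3.14, 3.14, 3.14, 3.14].

INTERFACE

Orientations are given as a rotation vector (axis times angle).
In Python, from bench import readout, grab_frame, camera_model, r gives the robot as it stands.
- The arm moves only by the tool apply_moves, never from a script. Its argument "deltas" is a list of rows, each an object with "xyz": the shift along the world's x, y, z in m, a list of three; "turn": the turn about the world's z in rad. In form: [{"xyz": [dx, dy, dz], "turn": turn}, ...]. A call has 1 to 12 rows; each row shifts and turns the commanded pose from where the row before left it; what a row does not reach is not made up. A row lasts 1/12 s, in which the tool goes at most 41.7 mm and 7.16 degrees, less where a joint would pass 70% of its speed; a pose out of reach is approached as far as the arm can. A call with a gripper value outside its range is refused whole. "claw" is the gripper's target within -1 to 1 (shut at 1, half-way at 0, fully open at -1), set as the call begins (left out, the last holds). The fingers move at their own pace and stop on an object; "squeeze" is the grip in N (left out, the last holds). Time passes only in rows, so rows that do not move let the fingers close. It gives the time, the measured TCP pose, the force and the opening at its end, in the units of the state.
- readout.get_obs(): the state, without advancing time (a new reading comes with each control period).
- grab_frame(name): name is "scene" or "top" or "wrist"; returns the picture (384x512x3 uint8, red, green, blue); there is no depth.
- camera_model(name): a dict with "intrinsics" (3x3 intrinsics, pixels), "R" (3x3) and "t" (3): a world point X has camera coordinates R X + t. Camera axes: x right, y down, z forward; pixel columns grow to the right and rows downward; lengths in m; the calibration is good to about 2 mm. A picture is of the moment at which its call begins: read the wrist's pose just before it. camera_model takes no time and is no camera call; for the wrist camera it gives the pose at the moment of the call.
- r.hand_in(): hands the job in, once; it reports no verdict.
The state is a dict: "clock": time; "joints": joint angles; "qvel": joint speeds; "tau": joint torques, N m; "tcp_pos": TCP position; "orientation": TCP orientation; "contact_force": force on the tool from outside, world axes, zero at the start; "moment": the same for the moment, N m; "grip_width": finger opening in m.
Only numpy, scipy, OpenCV 4.12 (cv2) and the standard library are available. Lean on these libraries where they do the work, as an engineer would, in place of code of your own. Each camera call takes 0.05 s, during which the arm holds its last target.

## Working session

There is one attempt and no reset: what is moved stays moved. The work goes in short steps, Python scripts to look and compute and a tool call to move; the robot and the scene stay as the last step left them, time stands still between calls to the robot, and variables do not carry over. Pictures are saved under pics/ and viewed, and the job is handed in when it is done.

Besides the shell and the picture viewer there is one more tool, called as name(argument=value, ...) on one line, values as JSON. apply_moves: Moves the arm, as the interface text tells. Its arguments: {"type":"object","properties":{"deltas":{"type":"array"},"claw":{"type":"number"},"squeeze":{"type":"number"}},"required":["deltas"]}

```bash
mkdir -p pics
python3 - <<'E'
from bench import readout, grab_frame, camera_model, r
import cv2, numpy as np
o=readout.get_obs(); print({k:np.round(v,3).tolist() for k,v in o.items()})
for n in("scene","top"):
    m=camera_model(n); print(n,m)
    f=grab_frame(n); cv2.imwrite(f"pics/{n}0.png",f[:,:,::-1])
E
```

```text
{'clock': 0.0, 'joints': [1.01, 0.478, 0.022, 1.556, -0.012, 1.109, -0.083], 'qvel': [0.0, 0.001, 0.001, -0.0, -0.001, 0.0, -0.001], 'tau': [-0.0, -59.645, 1.607, -28.12, 0.012, 0.01, 0.0], 'tcp_pos': [0.295, -0.607, 0.404], 'orientation': [-3.06, -0.705, 0.001], 'contact_force': [0.491, -0.702, 0.06], 'moment': [0.023, 0.023, 0.04], 'grip_width': 0.086}
scene {'intrinsics': array([[396.74665594,   0.        , 249.28699025],
       [  0.        , 396.74665594, 194.22437239],
       [  0.        ,   0.        ,   1.        ]]), 'R': array([[-0.69086191, -0.7229837 ,  0.00209521],
       [-0.29126692,  0.27567133, -0.91606162],
       [ 0.66172003, -0.63348235, -0.40103206]]), 't': array([0.43747619, 0.25693712, 0.52109247])}
top {'intrinsics': array([[388.3142642 ,   0.        , 253.43643047],
       [  0.        , 388.3142642 , 193.28667441],
       [  0.        ,   0.        ,   1.        ]]), 'R': array([[ 0.01201674, -0.99928896,  0.03573756],
       [-0.99802756, -0.01418858, -0.06115279],
       [ 0.06161637, -0.03493222, -0.99748843]]), 't': array([0.01882753, 0.60094   , 0.94067327])}
```

View pics/scene0.png

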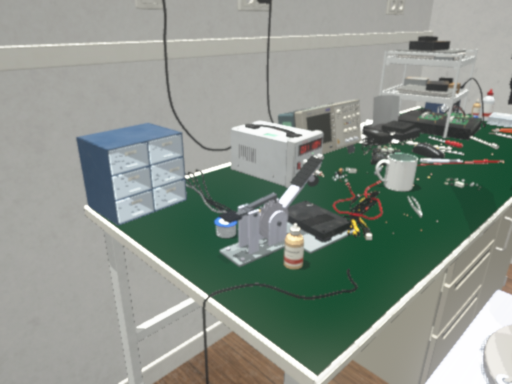

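View pics/top0.png

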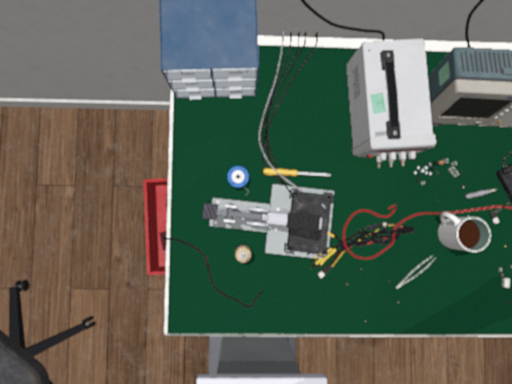

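Run:
```python
import cv2
f=cv2.imread("pics/top0.png")[150:280,190:350]; cv2.imwrite("pics/top0z.png",cv2.resize(f,None,fx=4.6,fy=4.6,interpolation=cv2.INTER_CUBIC))
f=cv2.imread("pics/scene0.png")[140:280,200:380]; cv2.imwrite("pics/scene0z.png",cv2.resize(f,None,fx=4.2,fy=4.2,interpolation=cv2.INTER_CUBIC))
```

```text
(no output)
```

View pics/top0z.png

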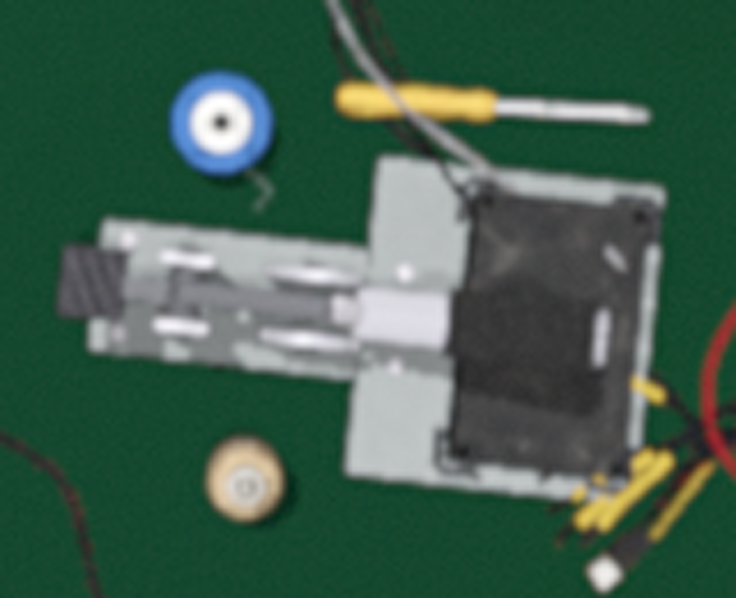

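View pics/scene0z.png

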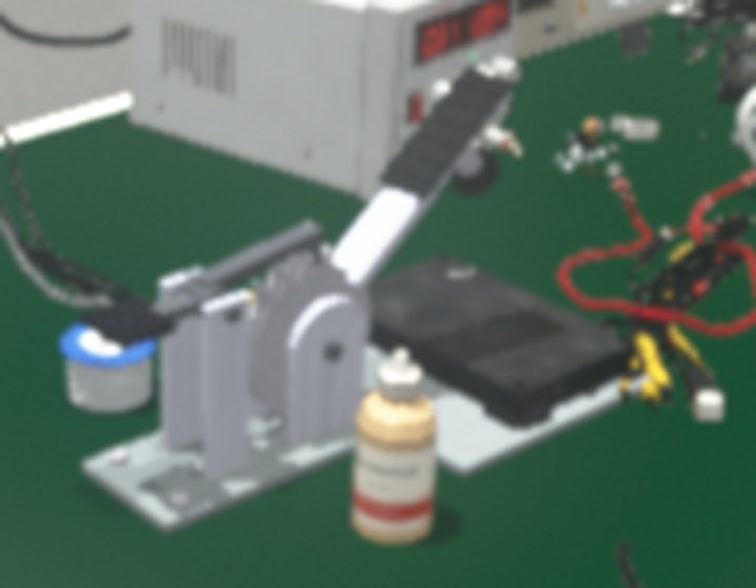

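```bash
cat > h.py <<'E'
import numpy as np
from bench import camera_model
def ray(n,uv,z):
    m=camera_model(n);K,R,t=m["intrinsics"],m["R"],m["t"]
    d=R.T@np.linalg.inv(K)@np.array([uv[0],uv[1],1.]);c=-R.T@t
    return c+d*(z-c[2])/d[2]
def proj(n,X):
    m=camera_model(n);p=m["intrinsics"]@(m["R"]@np.asarray(X)+m["t"]);return p[:2]/p[2]
E
python3 - <<'E'
from h import *
zp=lambda a:(a[0]/4.6+190-.4,a[1]/4.6+150-.4)
img=[(105,218),(90,350),(380,155),(665,185),(345,475)]
fx=np.array([(-115,35),(-115,-35),(30,86),(187,86),(30,-86)])/1000
w=np.array([ray("top",zp(a),.008)[:2] for a in img])
mf,mw=fx.mean(0),w.mean(0)
H=(fx-mf).T@(w-mw);U,S,V=np.linalg.svd(H);R=(U@V).T
print(np.linalg.det(R)); o=mw-R@mf
print("origin",o,"yaw",np.arctan2(R[1,0],R[0,0])); print("res mm",1000*(fx@R.T+o-w))
tab=ray("top",zp((92,282)),.1);print("tab seen",tab,"pred",R@[-.11,0]+o)
for n,a in(("spool",(221,122)),("bottle",(245,487))):print(n,ray("top",zp(a),.033 if n=="spool" else .092))
for th in(.7,.65):
  for x,z in((.129,.014),(.169,.014),(.089,.014)):
    X=x*np.cos(th)-z*np.sin(th);Z=.055+x*np.sin(th)+z*np.cos(th);p=R@[X,0]+o
    print(th,X,p,Z,"scene zoom",(proj("scene",[*p,Z])-[200,140])*4.2,"top zoom",(proj("top",[*p,Z])-[190,150])*4.6)
print("scene tab zoom",(proj("scene",[*(R@[-.11,0]+o),.1])-[200,140])*4.2)
E
```

```text
0.9999999999999996
origin [0.54398208 0.01760214] yaw -1.6652313945477013
res mm [[-0.92441224  0.61459853]
 [ 0.52036988  0.49142724]
 [-0.21601676 -0.01565442]
 [-0.92620577  0.01012203]
 [ 1.5462649  -1.10049338]]
tab seen [0.55460955 0.12744286 0.1       ] pred [0.55435451 0.12711202]
spool [0.64101712 0.06618813 0.033     ]
bottle [0.4553373 0.0514583 0.092    ]
0.7 0.08964559453837134 [ 0.53552897 -0.07164402] 0.148811872275645 scene zoom [438.44473475 121.09502383] top zoom [512.2984122  325.10999357]
0.7 0.12023928202975089 [ 0.53264415 -0.10210139] 0.17458057976515265 scene zoom [482.75616135  62.15395549] top zoom [588.7954604  332.86517661]
0.7 0.0590519070469918 [ 0.5384138  -0.04118665] 0.12304316478613733 scene zoom [393.40168127 181.00926936] top zoom [440.2550184  317.80631691]
0.65 0.09422220033252365 [ 0.53509742 -0.07620024] 0.14421421951963587 scene zoom [444.15298149 127.57442814] top zoom [520.45447605 326.06201699]
0.65 0.1260655522744859 [ 0.53209476 -0.1079017 ] 0.16842167574907746 scene zoom [489.62655252  71.26240194] top zoom [598.77261858 334.04523135]
0.65 0.06237884839056142 [ 0.53810009 -0.04449877] 0.1200067632901943 scene zoom [397.78954889 184.98841109] top zoom [446.38765529 318.51215321]
scene tab zoom [126.22522933 312.23684689]
```

apply_moves(deltas=[{"xyz": [0,0,0],"turn": 0},{"xyz": [0.02,0.0285,0],"turn": -0.06},{"xyz": [0.02,0.0285,0],"turn": -0.06},{"xyz": [0.02,0.0285,0],"turn": -0.06},{"xyz": [0.02,0.0285,0],"turn": -0.06},{"xyz": [0.02,0.0285,0],"turn": -0.06},{"xyz": [0.02,0.0285,0],"turn": -0.06},{"xyz": [0.02,0.0285,0],"turn": -0.06},{"xyz": [0.02,0.0285,0],"turn": -0.06},{"xyz": [0.02,0.0285,0],"turn": -0.06},{"xyz": [0,0,0],"turn": 0}], claw=1, squeeze=40)

```text
clock: 1.02
tcp_pos: [0.4804, -0.343, 0.4045]
orientation: [-3.135, 0.124, -0.003]
contact_force: [-0.1, 1.0, -0.7]
grip_width: -0.0001
```

apply_moves(deltas=[{"xyz": [0,0.03,0],"turn": 0},{"xyz": [0,0.03,0],"turn": 0},{"xyz": [0,0.03,0],"turn": 0},{"xyz": [0,0.03,0],"turn": 0},{"xyz": [0,0.03,0],"turn": 0},{"xyz": [0,0.03,0],"turn": 0},{"xyz": [0,0.03,0],"turn": 0},{"xyz": [0,0.03,0],"turn": 0},{"xyz": [0,0.03,0],"turn": 0},{"xyz": [0,0,0],"turn": 0}])

```text
clock: 1.85
tcp_pos: [0.4754, -0.0746, 0.4048]
orientation: [-3.137, 0.124, -0.0]
contact_force: [0.7, 0.5, -1.1]
grip_width: -0.0001
```

apply_moves(deltas=[{"xyz": [0.01,0.027,0],"turn": 0},{"xyz": [0.01,0.027,0],"turn": 0},{"xyz": [0.01,0.027,0],"turn": 0},{"xyz": [0.01,0.027,0],"turn": 0},{"xyz": [0.01,0.027,0],"turn": 0},{"xyz": [0.01,0.027,0],"turn": 0},{"xyz": [0.01,0.027,0],"turn": 0},{"xyz": [0.004,0.011,0],"turn": 0},{"xyz": [0,0,0],"turn": 0},{"xyz": [0,0,0],"turn": 0}])

```text
clock: 2.68
tcp_pos: [0.5493, 0.1191, 0.4043]
orientation: [3.138, -0.136, -0.001]
contact_force: [0.4, -0.6, -0.5]
grip_width: 0.0001
```

Run:
```python
from bench import readout, grab_frame
import cv2
print(readout.get_obs()["tcp_pos"],readout.get_obs()["contact_force"])
for n in("scene","wrist"):cv2.imwrite(f"pics/{n}1.png",grab_frame(n)[:,:,::-1])
f=cv2.imread("pics/scene1.png")[100:280,180:380]; cv2.imwrite("pics/scene1z.png",cv2.resize(f,None,fx=3.3,fy=3.3,interpolation=cv2.INTER_CUBIC))
```

```text
[0.54926829 0.11908562 0.40431258] [ 0.43617991 -0.57809191 -0.47156327]
```

View pics/scene1z.png

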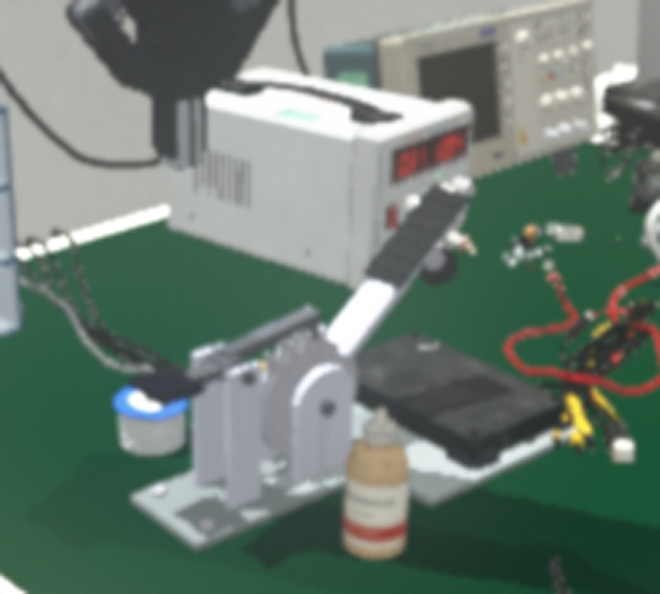

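View pics/wrist1.png

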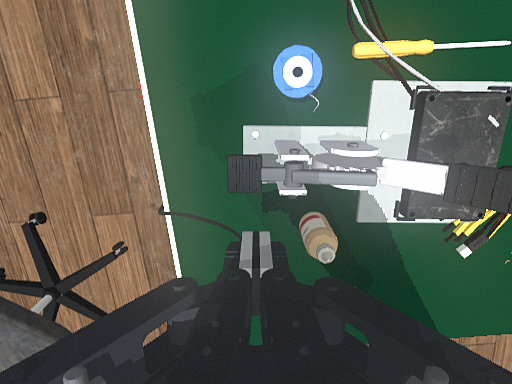

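Run:
```python
from h import *
print("tab",ray("wrist",(244,173),.1)); print("tip px pred",proj("wrist",[.5493,.1191,.404-.173]),proj("wrist",[.5493,.1191,.404-.16]))
```

```text
tab [0.55524078 0.12657662 0.1       ]
tip px pred [250.89085933 246.59634336] [250.52362376 259.70836609]
```

apply_moves(deltas=[{"xyz": [0.005,0.008,-0.01],"turn": 0},{"xyz": [0,0,-0.02],"turn": 0},{"xyz": [0,0,-0.025],"turn": 0},{"xyz": [0,0,-0.025],"turn": 0},{"xyz": [0,0,-0.02],"turn": 0},{"xyz": [0,0,-0.01],"turn": 0},{"xyz": [0,0,-0.005],"turn": 0},{"xyz": [0,0,0],"turn": 0},{"xyz": [0,0,0],"turn": 0}])

```text
clock: 3.53
tcp_pos: [0.5548, 0.1275, 0.2904]
orientation: [-3.138, 0.138, -0.002]
contact_force: [0.1, 0.3, 0.4]
grip_width: 0.0002
```

apply_moves(deltas=[{"xyz": [0,0,-0.004],"turn": 0},{"xyz": [0,0,-0.004],"turn": 0},{"xyz": [0,0,-0.004],"turn": 0},{"xyz": [0,0,-0.003],"turn": 0},{"xyz": [0,0,-0.003],"turn": 0},{"xyz": [0,0,0],"turn": 0}])

```text
clock: 4.03
tcp_pos: [0.5543, 0.1276, 0.2714]
orientation: [-3.139, 0.137, -0.0]
contact_force: [0.4, 0.2, -0.4]
grip_width: -0.0001
```

apply_moves(deltas=[{"xyz": [0,0,-0.002],"turn": 0},{"xyz": [0,0,-0.002],"turn": 0},{"xyz": [0,0,-0.002],"turn": 0},{"xyz": [0,0,-0.002],"turn": 0},{"xyz": [0,0,0],"turn": 0}])

```text
clock: 4.45
tcp_pos: [0.5544, 0.1274, 0.2634]
orientation: [3.138, -0.137, 0.0]
contact_force: [0.9, -1.4, 2.2]
grip_width: 0.0003
```

apply_moves(deltas=[{"xyz": [0,0,-0.001],"turn": 0},{"xyz": [0,0,-0.001],"turn": 0},{"xyz": [0,0,0],"turn": 0}])

```text
clock: 4.7
tcp_pos: [0.5545, 0.1272, 0.2621]
orientation: [3.138, -0.138, 0.0]
contact_force: [-1.3, -0.9, 7.9]
grip_width: 0.0004
```

apply_moves(deltas=[{"xyz": [0,0,-0.001],"turn": 0},{"xyz": [0,0,-0.001],"turn": 0},{"xyz": [0,0,0],"turn": 0}])

```text
clock: 4.95
tcp_pos: [0.5545, 0.1272, 0.2615]
orientation: [3.138, -0.138, 0.001]
contact_force: [-5.8, -2.7, 20.2]
grip_width: -0.0002
```

apply_moves(deltas=[{"xyz": [0,0,0.005],"turn": 0},{"xyz": [0,0,0.015],"turn": 0},{"xyz": [0,0,0.03],"turn": 0},{"xyz": [0,0,0.03],"turn": 0},{"xyz": [0,0,0.03],"turn": 0},{"xyz": [0,0,0.02],"turn": 0},{"xyz": [0,0,0],"turn": 0},{"xyz": [0,0,0],"turn": 0}])

```text
clock: 5.62
tcp_pos: [0.5545, 0.1276, 0.3904]
orientation: [-3.138, 0.137, -0.003]
contact_force: [-0.3, 0.2, -0.2]
grip_width: -0.0003
```

Run:
```python
from bench import readout, grab_frame
import cv2
print(readout.get_obs()["tcp_pos"],readout.get_obs()["contact_force"])
cv2.imwrite("pics/scene2.png",grab_frame("scene")[:,:,::-1])
a=[cv2.resize(cv2.imread(f"pics/scene{i}.png")[150:260,220:330],None,fx=3.6,fy=3.6,interpolation=cv2.INTER_CUBIC) for i in (1,2)]
cv2.imwrite("pics/scene2z.png",cv2.hconcat(a))
```

```text
[0.55445115 0.12762464 0.3904268 ] [-0.31785004  0.1774368  -0.19201046]
```

View pics/scene2z.png

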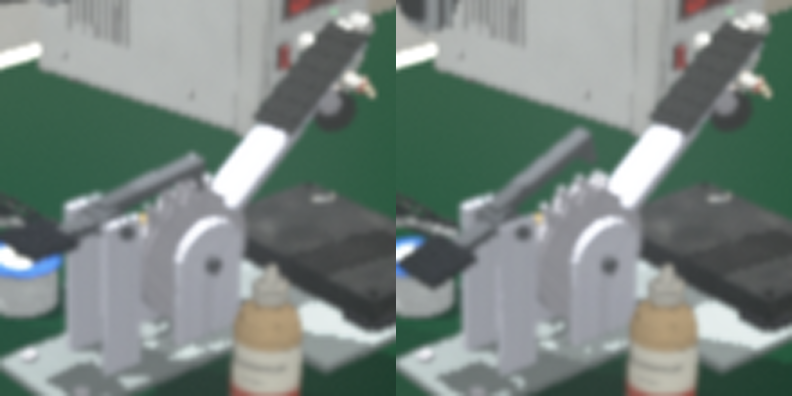

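apply_moves(deltas=[{"xyz": [-0.002,-0.0216,0],"turn": 0},{"xyz": [-0.003,-0.03,0],"turn": 0},{"xyz": [-0.003,-0.03,0],"turn": 0},{"xyz": [-0.003,-0.03,0],"turn": 0},{"xyz": [-0.003,-0.03,0],"turn": 0},{"xyz": [-0.003,-0.03,0],"turn": 0},{"xyz": [-0.001,-0.02,-0.01],"turn": 0},{"xyz": [0,0,-0.012],"turn": 0},{"xyz": [0,0,-0.012],"turn": 0},{"xyz": [0,0,0],"turn": 0},{"xyz": [0,0,0],"turn": 0}])

```text
clock: 6.58
tcp_pos: [0.5357, -0.064, 0.3539]
orientation: [-3.138, 0.137, 0.006]
contact_force: [0.3, 0.4, 0.2]
grip_width: 0.0002
```

Run:
```python
from bench import readout, grab_frame
import cv2
print(readout.get_obs()["tcp_pos"],readout.get_obs()["contact_force"])
cv2.imwrite("pics/scene3.png",grab_frame("scene")[:,:,::-1])
f=cv2.imread("pics/scene3.png")[90:270,210:380]; cv2.imwrite("pics/scene3z.png",cv2.resize(f,None,fx=3.3,fy=3.3,interpolation=cv2.INTER_CUBIC))
```

```text
[ 0.53565383 -0.06395903  0.35390578] [0.28326277 0.39152481 0.22871691]
```

View pics/scene3z.png

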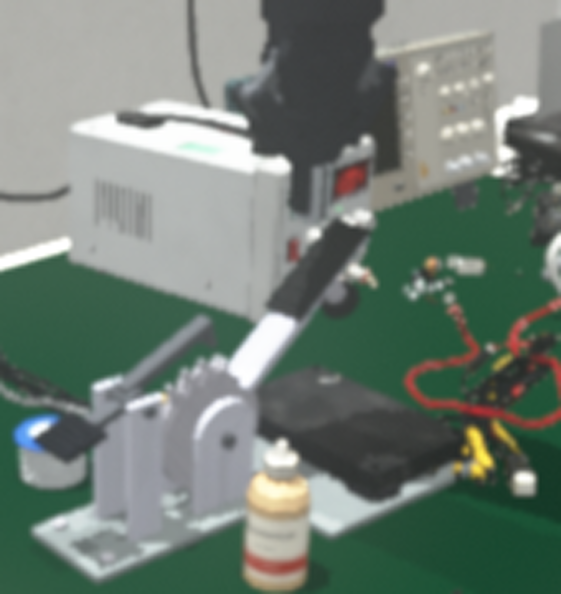

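apply_moves(deltas=[{"xyz": [0,0,-0.006],"turn": 0},{"xyz": [0,0,-0.006],"turn": 0},{"xyz": [0,-0.001,-0.005],"turn": 0},{"xyz": [0,-0.001,-0.004],"turn": 0},{"xyz": [0,0,-0.003],"turn": 0},{"xyz": [0,0,0],"turn": 0}])

```text
clock: 7.13
tcp_pos: [0.5361, -0.0662, 0.3309]
orientation: [3.139, -0.137, -0.002]
contact_force: [-1.3, 0.4, 1.0]
grip_width: -0.0002
```

apply_moves(deltas=[{"xyz": [-0.0002,-0.0023,-0.0025],"turn": 0},{"xyz": [-0.0002,-0.0023,-0.0026],"turn": 0},{"xyz": [-0.0002,-0.0022,-0.0026],"turn": 0},{"xyz": [-0.0002,-0.0022,-0.0026],"turn": 0}])

```text
clock: 7.47
tcp_pos: [0.5356, -0.0754, 0.3215]
orientation: [-3.139, 0.137, -0.001]
contact_force: [-1.3, 0.1, 3.7]
grip_width: -0.0
```

apply_moves(deltas=[{"xyz": [-0.0002,-0.0021,-0.0028],"turn": 0},{"xyz": [-0.0002,-0.0021,-0.0028],"turn": 0},{"xyz": [-0.0002,-0.0021,-0.0028],"turn": 0},{"xyz": [-0.0002,-0.0021,-0.0028],"turn": 0},{"xyz": [-0.0002,-0.0018,-0.003],"turn": 0},{"xyz": [-0.0002,-0.0018,-0.003],"turn": 0},{"xyz": [-0.0002,-0.0018,-0.003],"turn": 0},{"xyz": [-0.0002,-0.0018,-0.003],"turn": 0}])

```text
clock: 8.13
tcp_pos: [0.534, -0.0909, 0.298]
orientation: [3.139, -0.137, 0.001]
contact_force: [0.9, -0.1, 3.9]
grip_width: 0.0
```

apply_moves(deltas=[{"xyz": [-0.0002,-0.0015,-0.0031],"turn": 0},{"xyz": [-0.0001,-0.0015,-0.0031],"turn": 0},{"xyz": [-0.0001,-0.0015,-0.0032],"turn": 0},{"xyz": [-0.0001,-0.0015,-0.0032],"turn": 0},{"xyz": [-0.0001,-0.0012,-0.0033],"turn": 0},{"xyz": [-0.0001,-0.0012,-0.0033],"turn": 0},{"xyz": [-0.0001,-0.0012,-0.0033],"turn": 0},{"xyz": [-0.0001,-0.0012,-0.0033],"turn": 0}])

```text
clock: 8.8
tcp_pos: [0.5329, -0.1017, 0.272]
orientation: [3.138, -0.137, -0.0]
contact_force: [-0.9, -1.5, 3.2]
grip_width: -0.0003
```

apply_moves(deltas=[{"xyz": [-0.0001,-0.0008,-0.0034],"turn": 0},{"xyz": [-0.0001,-0.0008,-0.0034],"turn": 0},{"xyz": [-0.0001,-0.0008,-0.0034],"turn": 0},{"xyz": [-0.0001,-0.0008,-0.0034],"turn": 0},{"xyz": [0,-0.0005,-0.003],"turn": 0},{"xyz": [0,-0.0005,-0.003],"turn": 0},{"xyz": [0,-0.0005,-0.002],"turn": 0},{"xyz": [0,0,-0.002],"turn": 0},{"xyz": [0,0,0],"turn": 0}])

```text
clock: 9.55
tcp_pos: [0.5325, -0.1061, 0.2483]
orientation: [-3.138, 0.137, 0.001]
contact_force: [0.5, -0.0, 0.6]
grip_width: -0.0001
```

apply_moves(deltas=[{"xyz": [0,0,-0.0015],"turn": 0},{"xyz": [0,0,-0.0015],"turn": 0},{"xyz": [0,0,0],"turn": 0}])

```text
clock: 9.8
tcp_pos: [0.5325, -0.1061, 0.2456]
orientation: [-3.139, 0.137, 0.0]
contact_force: [-0.4, -0.7, -0.6]
grip_width: 0.0001
```

apply_moves(deltas=[{"xyz": [0,0,-0.0015],"turn": 0},{"xyz": [0,0,-0.001],"turn": 0},{"xyz": [0,0,0],"turn": 0}])

```text
clock: 10.05
tcp_pos: [0.5326, -0.1062, 0.2431]
orientation: [-3.139, 0.137, 0.0]
contact_force: [-0.5, 0.6, 0.1]
grip_width: 0.0001
```

Run:
```python
from bench import readout, grab_frame
import cv2
print(readout.get_obs()["tcp_pos"],readout.get_obs()["contact_force"])
cv2.imwrite("pics/scene4.png",grab_frame("scene")[:,:,::-1])
f=cv2.imread("pics/scene4.png")[130:270,220:360]; cv2.imwrite("pics/scene4z.png",cv2.resize(f,None,fx=4.2,fy=4.2,interpolation=cv2.INTER_CUBIC))
```

```text
[ 0.53257108 -0.10617319  0.24311039] [-0.52911344  0.61002157  0.0567457 ]
```

View pics/scene4z.png

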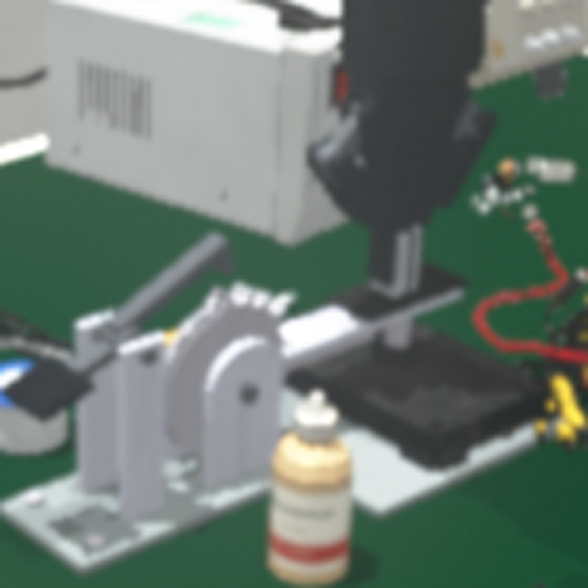

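apply_moves(deltas=[{"xyz": [0,0,-0.001],"turn": 0},{"xyz": [0,0,-0.0005],"turn": 0},{"xyz": [0,0,0],"turn": 0}])

```text
clock: 10.35
tcp_pos: [0.5326, -0.106, 0.2423]
orientation: [-3.139, 0.137, 0.0]
contact_force: [-2.5, -0.1, 7.6]
grip_width: 0.0001
```

apply_moves(deltas=[{"xyz": [0,0,-0.0005],"turn": 0},{"xyz": [0,0,-0.0005],"turn": 0},{"xyz": [0,0,0],"turn": 0}])

```text
clock: 10.6
tcp_pos: [0.5327, -0.106, 0.2423]
orientation: [3.139, -0.137, 0.0]
contact_force: [-6.3, 0.8, 16.5]
grip_width: 0.0002
```

apply_moves(deltas=[{"xyz": [0,0,0.003],"turn": 0},{"xyz": [0,0,0.007],"turn": 0},{"xyz": [0,0,0.02],"turn": 0},{"xyz": [0,0,0.03],"turn": 0},{"xyz": [0,0,0.03],"turn": 0},{"xyz": [0,0,0.03],"turn": 0},{"xyz": [0,0,0.03],"turn": 0},{"xyz": [-0.01,-0.02,0.01],"turn": 0},{"xyz": [-0.01,-0.03,0],"turn": 0},{"xyz": [-0.01,-0.03,0],"turn": 0},{"xyz": [0,-0.03,0],"turn": 0},{"xyz": [0,-0.03,0],"turn": 0}])

```text
clock: 11.6
tcp_pos: [0.5019, -0.2473, 0.4013]
orientation: [3.139, -0.137, 0.001]
contact_force: [1.3, 0.5, 0.5]
grip_width: 0.0
```

apply_moves(deltas=[{"xyz": [-0.01,-0.03,0],"turn": 0},{"xyz": [-0.01,-0.03,0],"turn": 0},{"xyz": [0,-0.03,0],"turn": 0},{"xyz": [0,-0.03,0],"turn": 0},{"xyz": [0,0,0],"turn": 0},{"xyz": [0,0,0],"turn": 0}])

```text
clock: 12.1
tcp_pos: [0.4819, -0.3679, 0.4006]
orientation: [3.138, -0.142, -0.001]
contact_force: [0.6, 1.0, 0.0]
grip_width: 0.0002
```

Run:
```python
from bench import readout, grab_frame
from h import *
import cv2
print(readout.get_obs()["tcp_pos"],readout.get_obs()["contact_force"])
for n in("scene","top"):cv2.imwrite(f"pics/{n}5.png",grab_frame(n)[:,:,::-1])
f=cv2.imread("pics/scene5.png")[140:270,220:360]; a=cv2.resize(f,None,fx=4.2,fy=4.2,interpolation=cv2.INTER_CUBIC)
o=np.array([.54398,.0176]);u=np.array([-.0943,-.9955]);v=np.array([.9955,-.0943])
def mark(X,Y,Z,col):
    p=(proj("scene",[*(o+u*X+v*Y),Z])-[220,140])*4.2; cv2.circle(a,tuple(int(round(q)) for q in p),3,col,-1)
for X in(.089,.169):
  for Y in(-.017,.017): mark(X,Y,.069,(0,0,255))
mark(-.11,0,.088,(0,255,255))
cv2.imwrite("pics/scene5z.png",a)
f=cv2.imread("pics/top5.png")[150:280,190:350]; cv2.imwrite("pics/top5z.png",cv2.resize(f,None,fx=4.6,fy=4.6,interpolation=cv2.INTER_CUBIC))
```

```text
[ 0.48188585 -0.36791428  0.40055972] [0.57300898 1.02350404 0.0072643 ]
```

View pics/scene5z.png

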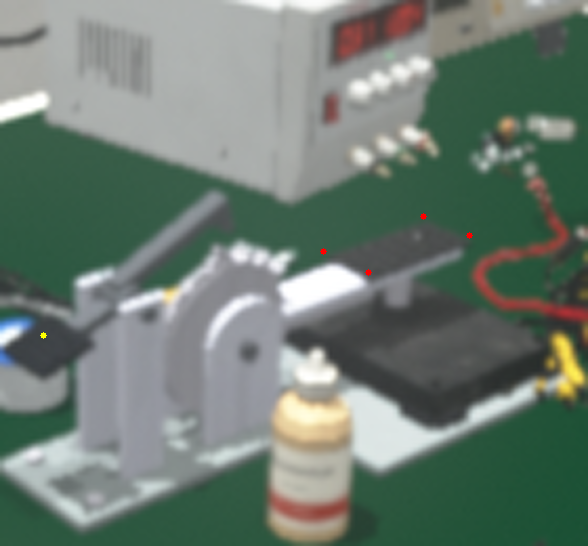

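View pics/top5z.png

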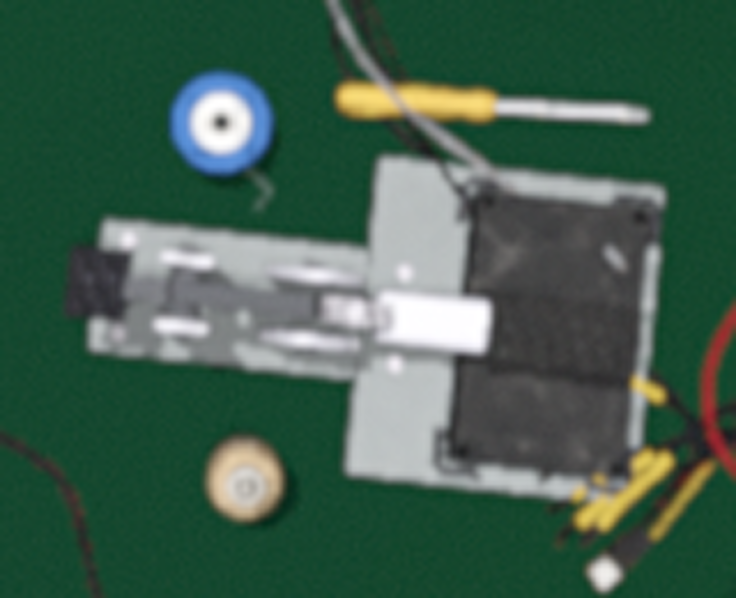

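```bash
python3 -c "
from bench import r
print(r.hand_in())"
```

```text
the job is handed in; nothing more can be done
None
```

The job is done and handed in at about 12 s of the 38 s. I pressed the thumb tab with the closed fingertips to its stop, at about 20 N. A picture then showed the pawl nose clear of the teeth. I followed the arm's arc down with about 3–4 N on the push plate. The fingertips came to rest 69 mm above the bench, the height given for a level arm, with the force rising to about 16 N. I then backed off up and away.

**Last checks:**
- **Fixture:** the arm is level with its pad on the case half, and the pawl is still released.
- **Loose objects:** the case half, bottle, spool and screwdriver look unmoved in the top view.
- **Robot:** it is clear of everything, with wrist force near zero apart from noise of about 1 N.

**Disagreements:**
- The push plate showed up a few zoomed pixels (about 1–2 camera pixels) below where I predicted it in the scene view. I put that down to the 2 mm calibration tolerance.
- Over the last 6 mm or so of descent the force briefly read zero, so the arm may have run slightly ahead of the fingers before the final firm contact.

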